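Clip the telescoping pole and set it long

TASK

Press the telescoping pole down into both spring clips of the cradle until they snap around its bare tube, and let go of it while it is still at its short setting. Then, with the pole held by the clips, squeeze the red button on its grey head flush, draw the head out to the next hole at the end of its travel, and let go so that the button pops out again and locks it, the pole still snapped fully down in both clips. Do not disturb the other things on the bench.

Things in the scene. Friction and masses are not known exactly. Their poses are not given: they have to be found in the camera images.
- pole: telescoping pole along its own y axis, 192 mm long when short, 222 mm when long, about 0.3 kg. Origin: under the middle of its bare tube, on the bench as it lies; z up, x across. Square ends (36x36 mm: black cap y=-75 to -52 mm, black collar y=+52 to +70, then the grey sliding head) keep it from rolling, so the red button faces sideways, -x. Balances near y=+20 mm.
- pole_mid (a point): middle of the pole's bare aluminium main tube, on its axis, 18 mm above pole (same axes). The tube is 30 mm in diameter and bare for 52 mm to either side along y.
- head_grip (a point): centre of the grey sliding head, 36x45x36 mm (x, y, z), at the pole's +y end (axes as the pole); it slides to +y to lengthen the pole. In the middle of its -x face a round red spring button, 16 mm across, stands out 6 mm; the +x face is flat. Width 42 mm over the button, 36 mm with it flush.
- pole_head (a joint): how far the head is drawn out, m: 0 = short setting (first hole), 0.030 = long setting (next hole, also a hard end stop). About 1 N of friction; a pin inside locks it at both holes until the button is pressed.
- pole_button (a joint): how far the button is pressed, m: 0 = standing out, 0.006 = flush. Spring: about 4 N to start, 7 N at flush; unlocks from about 0.004. Between the holes it stays in by itself; at the next hole, once let go, it pops out and locks.
- cradle: fixed cradle: base plate 76x124x12 mm (x, y, z) with two upright spring clips 16 mm wide at y=-35 and y=+35 mm, 54 mm free between them. Origin: centre of underside, z up; the tube lies along its y, either way round. Each clip: two sprung steel fingers, mouth up, tops 79 mm high; lips 22 mm apart 67 mm above the bench. The tube snaps in straight down with about 12 N in all.
- cradle_seat (a point): where the middle of the tube axis lies once snapped in: 55 mm above the bench, midway between the clips (axes as the cradle). The tube may lie up to 9 mm off along y before the cap or collar meets a clip; it can slide along in the clips by that much when the head is pulled.
- breaker_1: white two-pole circuit breaker with orange toggles, 83x37x71 mm, standing at the back; bystander, origin under its centre
- breaker_2: the other white two-pole circuit breaker, 83x37x71 mm, standing at the back; bystander, origin under its centre
- oil_bottle: plain oil bottle with red spout, 38 mm across, 122 mm high, at the back; bystander, origin under its centre
- ink_pot_orange: white pot with orange cap, 62 mm across, 86 mm high, at the back; bystander, origin under its centre
- glass_jar: glass jar, 64 mm across, 70 mm high, at the back; bystander, origin under its centre
- spare_pad_1: red domed silicone pad on a wooden block, 44x44x44 mm, at the back right; bystander, origin under its centre
- parts_dish: yellow dish of orange parts, 84 mm across, 20 mm high, at the right; bystander, origin under its centre
- spare_pad_3: cream domed silicone pad on a wooden block, 48x48x44 mm, at the right; bystander, origin under its centre

How it is judged:
By the outcome, as a careful person would: the job done as asked, in the order asked, and still so for the second after the job is handed in, with the robot touching nothing.
It also fails if it takes over 48 s, if anything falls off the work surface, if the arm or the gripper's body presses on something with over 40 N, if the wrist force passes 120 N, or if a joint passes its speed limit or range.

ROBOT

A 6-joint arm with a two-finger parallel gripper is mounted at the origin on a cart in front of the work surface, level with it; the furniture and walls round the work are solid. World frame = base frame: x ahead of the robot, y to its left, z up, the work surface at z = 0. Lengths are in mm, angles in rad, forces in N, time in s.
With the tool pointing down it reaches from about 300 to 875 mm from the base axis. Payload 6.4 kg.
Tool frame: the origin (TCP) lies at the very end of the fingers, on their centre line; the grasp point (between the pads) lies 19 mm behind it; z points along the fingers, y is the line along which they close (so a half turn about z gives the same grasp; the last joint's range is limited). The gripper opens to 85 mm and grips with 20 to 120 N. Pads are 22 mm wide; open, the fingers measure 114 mm over their backs; the gripper's body (76 mm by 85 mm) begins 54 mm behind the grasp point. The pads swing forward as they close: fully open they stand 13 mm farther back than shut.
Start: joints at [-1.307, 0.181, 1.607, -0, 1.354, -0.206], TCP at [260.325, -512.711, 231.288] pointing down, gripper open.
Joint ranges: [-2.99, 2.99], [-0.89, 2.07], [0.3, 2.58], [-1.14, 4.28], [0, 2.63], [-3.12, 3.12]. Speed limits (rad/s): [2.57, 2.57, 3.01, 3.14, 3.14, 3.14].

INTERFACE

Orientations are given as a 3x3 rotation matrix whose columns are the frame's x, y, z axes.
In Python, from bench import * gives the robot as it stands.
- The arm moves only by the shell command python3 -m handwheel 'ROWS' [FORCE]. ROWS is JSON, a list of rows, each an object with "twist": the turn, a rotation vector about the tool's x, y, z normalised to -1 to 1, where 1 is 6 degrees, a list of three; "slide": the shift along the tool's x, y, z normalised to -1 to 1, where 1 is 0.02 m, a list of three; "gripper": the opening, from 0 (shut) to 1 (fully open). A call has 1 to 10 rows; each row shifts and turns the commanded pose from where the row before left it, along the tool's axes as they then stand; what a row does not reach is not made up. A row lasts 1/12 s, in which the tool goes at most 41.7 mm and 7.16 degrees, less where a joint would pass 70% of its speed; a pose out of reach is approached as far as the arm can. A call with a number of a shift or a turn outside -1 to 1 is refused whole. A call with a gripper value outside its range is refused whole. The fingers move at their own pace and stop on an object; FORCE is the grip in N (left out, the last holds). Time passes only in rows, so rows that do not move let the fingers close. It gives the time, the measured TCP pose, the force, the opening and the grip force at its end, in the units of the state.
- read_state(): the state, without advancing time (a new reading comes with each control period).
- snapshot(name): name is "scene" or "top" or "wrist"; returns a dict with "pixels" (400x640x3 uint8, red, green, blue), "z_map" (400x640 float32, mm along the optical axis (not along the pixel's ray), 0 where there is no reading), "fx", "fy", "cx", "cy" (pixels), "R" (3x3) and "t" (3): a world point X has camera coordinates R X + t; the wrist camera has in their place "T_tool_cam" (4x4, takes a point from camera to tool coordinates, whose origin is the TCP and whose axes are the flange's). Camera axes: x right, y down, z forward; pixel columns grow to the right and rows downward; lengths in mm; the calibration is good to about 2 mm. A picture is of the moment at which its call begins: read the wrist's pose just before it.
- job_done(): hands the job in; it is judged then, once.
The state is a dict: "clock": time; "q": joint angles; "dq": joint speeds; "effort": joint torques, N m; "eef_pos": TCP position; "eef_rot": TCP orientation; "ft_force": force on the tool from outside, world axes, zero at the start; "torque": the same for the moment, N m; "grip_width": finger opening in mm; "grip_force": force on a finger pad.
Only numpy, scipy, OpenCV 4.12 (cv2) and the standard library are available. Lean on these libraries where they do the work, as an engineer would, in place of code of your own. Each camera call takes 0.05 s, during which the arm holds its last target. There are 200 camera calls.

## Working session

There is one attempt and no reset: what is moved stays moved. The work goes in short steps, Python scripts to look and compute and a shell command to move; the robot and the scene stay as the last step left them, time stands still between calls to the robot, and variables do not carry over. Pictures are saved under pics/ and viewed, at most 10 in all, crops included, and the job is handed in when it is done.

```bash
ls; mkdir -p pics; python3 - <<'E'
from bench import *
import cv2,numpy as np,pickle
for n in ("top","scene"):
    s=snapshot(n); cv2.imwrite(f"pics/{n}0.png",s["pixels"][:,:,::-1]); pickle.dump(s,open(f"{n}0.pkl","wb"))
    print(n,s["fx"],s["cx"],s["cy"],np.round(s["R"],3).tolist(),np.round(s["t"],1))
st=read_state(); print(st["clock"],np.round(st["eef_rot"],3).tolist(),st["grip_width"])
E
```

```text
pics
top 436.81336643152224 311.01353804346974 200.61609695300086 [[0.024, -0.999, 0.037], [-0.981, -0.031, -0.189], [0.19, -0.032, -0.981]] [  4.4 545.  919.7]
scene 391.2478149195661 320.0238723250431 193.2100201704597 [[-0.802, -0.598, -0.004], [-0.258, 0.352, -0.9], [0.539, -0.72, -0.437]] [458.1 199.4 697.3]
0.1 [[0.892, 0.453, -0.0], [0.453, -0.892, 0.002], [0.0, -0.002, -1.0]] 85.30722875087051
```

View pics/top0.png

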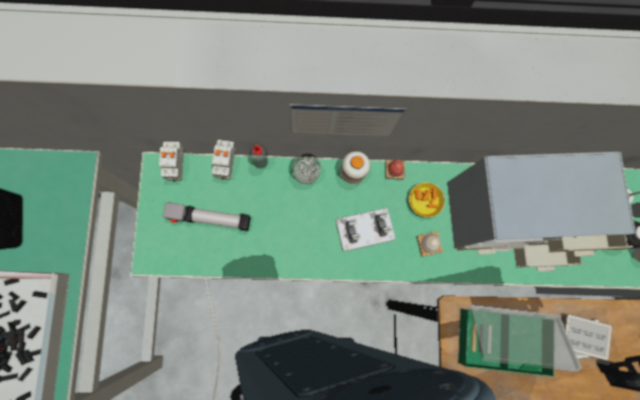

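View pics/scene0.png

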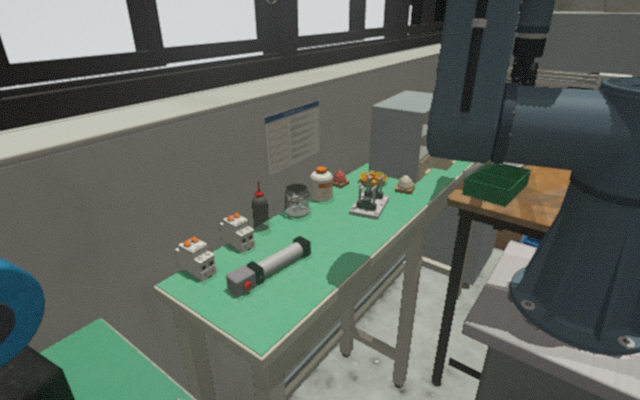

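The top view shows the pole with its grey head at (172,212), cap at (244,222) and red button on the robot side (172,221). The cradle is at (366,228), with its clips at (350,232) and (381,224).

```bash
cat > h.py <<'E'
import numpy as np,cv2,pickle
def cloud(s):
    v,u=np.mgrid[0:400,0:640]; z=s["z_map"]
    c=np.stack([(u-s["cx"])/s["fx"]*z,(v-s["cy"])/s["fy"]*z,z],-1)
    if "R" in s: return (c-s["t"])@s["R"]   # R^T(c-t)
    T=s["T_tool_cam"]; p=c@T[:3,:3].T+T[:3,3]
    return p@np.array(s["rot"]).T+s["pos"]
def rect(P):
    (cx,cy),(w,h),a=cv2.minAreaRect(P[:,:2].astype(np.float32)); return np.round([cx,cy,w,h,a],1)
E
python3 - <<'E'
from h import *
s=pickle.load(open("top0.pkl","rb")); P=cloud(s); im=s["pixels"].astype(int); hsv=cv2.cvtColor(s["pixels"],cv2.COLOR_RGB2HSV)
ok=s["z_map"]>0
def roi(u0,u1,v0,v1):
    m=np.zeros((400,640),bool); m[v0:v1,u0:u1]=1; return m&ok
g=roi(260,330,200,250); print("bench z",np.median(P[g][:,2]))
notgreen=~((hsv[...,0]>60)&(hsv[...,0]<95)&(hsv[...,1]>80))
m=roi(150,265,190,240)&notgreen&(P[...,2]>8)
Q=P[m]; print("pole",len(Q),Q.min(0),Q.max(0),rect(Q))
for zz in (25,30,33): print(zz,rect(Q[Q[:,2]>zz]),(Q[:,2]>zz).sum())
red=roi(150,265,190,240)&((hsv[...,0]<8)|(hsv[...,0]>172))&(hsv[...,1]>120)
print("red",np.median(P[red],0),red.sum())
tube=m&(hsv[...,2]>140)&(hsv[...,1]<60); print("tube",rect(P[tube]),np.median(P[tube],0),tube.sum())
blk=m&(hsv[...,2]<60)
n,l,st,c=cv2.connectedComponentsWithStats(blk.astype(np.uint8))
for i in range(1,n):
    if st[i,4]>15: print("blk",st[i],c[i],P[l==i].mean(0),rect(P[l==i]))
m=roi(325,405,195,260)&notgreen
Q=P[m]; A=Q[(Q[:,2]>5)&(Q[:,2]<20)]; print("plate",rect(A),len(A)); B=Q[Q[:,2]>45]; print("clips",B.min(0),B.max(0),len(B))
n,l,st,c=cv2.connectedComponentsWithStats((m&(P[...,2]>30)).astype(np.uint8))
for i in range(1,n): print("clip",st[i],P[l==i].mean(0))
E
```

```text
bench z 0.3232307489441345
pole 1241 [478.79071702 156.40011952   8.12386902] [535.09768505 347.21560919  42.29313646] [503.7 252.5 191.   41.9  82.4]
25 [505.9 252.1 191.1  40.9  83.8] 1145
30 [503.7 252.5 190.9  40.8  82. ] 958
33 [505.6 251.6 189.7  35.8  82. ] 683
red [495.84120843 326.92143202  25.31402847] 14
tube [510.3 263.3 167.9  34.8  84.3] [507.57488502 255.3433112   32.82731332] 835
blk [183 207  10  15  83] [187.78313253 213.86746988] [509.19637294 292.415359    35.96093954] [510.  293.9  18.3  31.4  84.7]
blk [239 215  11  15 114] [243.95614035 221.98245614] [494.60235399 167.10100337  36.27044399] [494.6 166.8  18.9  31.4  83.1]
plate [ 490.7 -109.    77.4  124.6   15. ] 1306
clips [ 460.81518746 -154.65746714   46.27578558] [521.99689881 -63.13872053  81.98363011] 170
clip [377 211  16  24 180] [ 498.59065196 -142.10097324   53.92264701]
clip [347 218  14  24 168] [481.78207716 -74.54724401  55.18762408]
```

```bash
python3 - <<'E'
from h import *
s=pickle.load(open("top0.pkl","rb")); P=cloud(s).reshape(-1,3); P=P[s["z_map"].ravel()>0]
B=P[(P[:,2]>90)&(P[:,2]<400)&(P[:,1]<-150)&(P[:,1]>-900)&(P[:,0]>200)&(P[:,0]<650)]
print(len(B),np.percentile(B,[1,50,99],axis=0).round())
E
python3 -m handwheel '[{"twist":[0,0,-0.942],"slide":[0,0,0],"gripper":1},{"twist":[0,0,-0.942],"slide":[0,0,0],"gripper":1},{"twist":[0,0,-0.942],"slide":[0,0,0],"gripper":1},{"twist":[0,0,-0.942],"slide":[0,0,0],"gripper":1},{"twist":[0,0,-0.942],"slide":[0,0,0],"gripper":1},{"twist":[0,0,-0.942],"slide":[0,0,0],"gripper":1},{"twist":[0,0,-0.942],"slide":[0,0,0],"gripper":1},{"twist":[0,0,-0.942],"slide":[0,0,0],"gripper":1},{"twist":[0,0,-0.942],"slide":[0,0,0],"gripper":1},{"twist":[0,0,-0.942],"slide":[0,0,0],"gripper":1}]'
```

```text
20325 [[ 218. -579.   92.]
 [ 498. -431.  214.]
 [ 618. -306.  335.]]
clock: 0.93
eef_pos: [260.2, -512.4, 230.8]
eef_rot: [[0.109, 0.994, -0.0], [0.994, -0.109, 0.001], [0.001, -0.0, -1.0]]
ft_force: [0.1, 0.5, -0.2]
grip_width: 85.0
grip_force: 0.0
```

```bash
python3 -m handwheel '[{"twist":[0,0,0],"slide":[1,0,0],"gripper":1},{"twist":[0,0,0],"slide":[1,0,0],"gripper":1},{"twist":[0,0,0],"slide":[1,0,0],"gripper":1},{"twist":[0,0,0],"slide":[1,0,0],"gripper":1},{"twist":[0,0,0],"slide":[1,0,0],"gripper":1},{"twist":[0,0,0],"slide":[1,0,0],"gripper":1},{"twist":[0,0,0],"slide":[1,0,0],"gripper":1},{"twist":[0,0,0],"slide":[1,0,0],"gripper":1},{"twist":[0,0,0],"slide":[1,0,0],"gripper":1},{"twist":[0,0,0],"slide":[1,0,0],"gripper":1}]'
python3 -m handwheel '[{"twist":[0,0,0],"slide":[1,0,0],"gripper":1},{"twist":[0,0,0],"slide":[1,0,0],"gripper":1},{"twist":[0,0,0],"slide":[1,0,0],"gripper":1},{"twist":[0,0,0],"slide":[1,0,0],"gripper":1},{"twist":[0,0,0],"slide":[1,0,0],"gripper":1},{"twist":[0,0,0],"slide":[1,0,0],"gripper":1},{"twist":[0,0,0],"slide":[1,0,0],"gripper":1},{"twist":[0,0,0],"slide":[1,0.2,0],"gripper":1},{"twist":[0,0,0],"slide":[1,0.4,0],"gripper":1},{"twist":[0,0,0],"slide":[1,0.5,0],"gripper":1}]'
python3 -m handwheel '[{"twist":[0,0,0],"slide":[1,0.5,0],"gripper":1},{"twist":[0,0,0],"slide":[1,0.5,0],"gripper":1},{"twist":[0,0,0],"slide":[1,0.5,0],"gripper":1},{"twist":[0,0,0],"slide":[1,0.5,0],"gripper":1},{"twist":[0,0,0],"slide":[1,0.5,0],"gripper":1},{"twist":[0,0,0],"slide":[1,0.5,0],"gripper":1},{"twist":[0,0,0],"slide":[1,0.5,0],"gripper":1},{"twist":[0,0,0],"slide":[1,0.5,0],"gripper":1},{"twist":[0,0,0],"slide":[1,0.5,0],"gripper":1},{"twist":[0,0,0],"slide":[1,0.5,0],"gripper":1}]'
```

```text
clock: 1.77
eef_pos: [283.0, -312.8, 230.9]
eef_rot: [[0.114, 0.993, -0.0], [0.993, -0.114, 0.001], [0.001, -0.0, -1.0]]
ft_force: [0.4, 0.4, -0.1]
grip_width: 85.3
grip_force: 0.0
clock: 2.6
eef_pos: [327.8, -116.8, 231.1]
eef_rot: [[0.115, 0.993, 0.0], [0.993, -0.115, -0.0], [-0.0, 0.0, -1.0]]
ft_force: [0.4, 0.6, 0.1]
grip_width: 85.3
grip_force: 0.0
clock: 3.43
eef_pos: [450.3, 70.6, 230.9]
eef_rot: [[0.114, 0.993, -0.001], [0.993, -0.114, 0.0], [-0.0, -0.001, -1.0]]
ft_force: [0.9, 0.3, -1.3]
grip_width: 85.5
grip_force: 0.0
```

```bash
python3 -m handwheel '[{"twist":[0,0,0],"slide":[1,0.2,0],"gripper":1},{"twist":[0,0,0],"slide":[1,0.2,0],"gripper":1},{"twist":[0,0,0],"slide":[1,0.2,0],"gripper":1},{"twist":[0,0,0],"slide":[1,0.2,0],"gripper":1},{"twist":[0,0,0],"slide":[1,0.2,0],"gripper":1},{"twist":[0,0,0],"slide":[1,0.2,0],"gripper":1},{"twist":[0,0,0],"slide":[1,0.2,0],"gripper":1},{"twist":[0,0,0],"slide":[0.9,0.2,0],"gripper":1},{"twist":[0,0,0],"slide":[0.5,0.05,0],"gripper":1},{"twist":[0,0,0],"slide":[0,0,0],"gripper":1}]'
cat > w.py <<'E'
from bench import *
from h import *
def wrist(name):
    st=read_state(); s=snapshot("wrist"); s["pos"]=np.array(st["eef_pos"]); s["rot"]=np.array(st["eef_rot"])
    cv2.imwrite(f"pics/{name}.png",s["pixels"][:,:,::-1]); pickle.dump(s,open(name+".pkl","wb")); return s
E
python3 - <<'E'
from w import *
s=wrist("w1"); P=cloud(s); print(np.round(s["T_tool_cam"],2).tolist(), s["fx"]); hsv=cv2.cvtColor(s["pixels"],cv2.COLOR_RGB2HSV)
m=(s["z_map"]>0)&(P[...,2]>10)&(P[...,2]<50)&(abs(P[...,0]-500)<70)&(abs(P[...,1]-250)<130); Q=P[m]; print(rect(Q),len(Q))
for nm,k in (("tube",(hsv[...,2]>140)&(hsv[...,1]<60)),("blk",hsv[...,2]<60)):
    n,l,t,c=cv2.connectedComponentsWithStats((m&k).astype(np.uint8))
    for i in range(1,n):
        if t[i,4]>200: print(nm,t[i],P[l==i].mean(0).round(1),rect(P[l==i]))
E
```

```text
clock: 4.27
eef_pos: [501.9, 234.0, 230.8]
eef_rot: [[0.112, 0.994, -0.001], [0.994, -0.112, 0.0], [0.0, -0.001, -1.0]]
ft_force: [-1.1, 0.6, -0.1]
grip_width: 85.4
grip_force: 0.0
[[0.0, -0.96, -0.27, 67.95], [1.0, 0.0, 0.0, 0.65], [-0.0, -0.27, 0.96, -141.57], [0.0, 0.0, 0.0, 1.0]] 289.0837894170652
[504.7 253.1 190.8  41.8  83. ] 4515
tube [306  78  27  37 691] [511.8 330.9  34.8] [513.  327.2  37.6  28.5  81.2]
tube [ 309  138   25   86 1750] [504.8 226.9  29.1] [504.9 230.7 104.2  29.3  82.8]
```

View pics/w1.png

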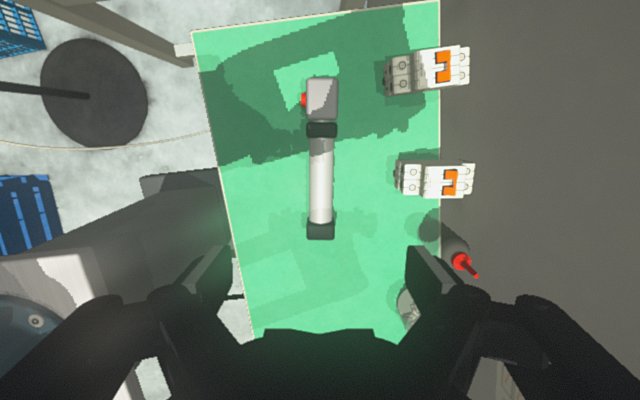

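The wrist view shows the pole upright in the image. The tube runs rows 138–222 at column 320, and the head and button are at (320,97) and (303,100). The tube centre measures (505,231), 104×29 mm, which matches the given size. Descending.

```bash
python3 -m handwheel '[{"twist":[0,0,0.1],"slide":[0,0.12,1],"gripper":1},{"twist":[0,0,0],"slide":[0,0,1],"gripper":1},{"twist":[0,0,0],"slide":[0,0,1],"gripper":1},{"twist":[0,0,0],"slide":[0,0,1],"gripper":1},{"twist":[0,0,0],"slide":[0,0,1],"gripper":1},{"twist":[0,0,0],"slide":[0,0,1],"gripper":1},{"twist":[0,0,0],"slide":[0,0,1],"gripper":1},{"twist":[0,0,0],"slide":[0,0,1],"gripper":1},{"twist":[0,0,0],"slide":[0,0,1],"gripper":1},{"twist":[0,0,0],"slide":[0,0,1],"gripper":1}]'
python3 -m handwheel '[{"twist":[0,0,0],"slide":[0,0,0.8],"gripper":1},{"twist":[0,0,0],"slide":[0,0,0.5],"gripper":1},{"twist":[0,0,0],"slide":[0,0,0],"gripper":1},{"twist":[0,0,0],"slide":[0,0,0],"gripper":0.4},{"twist":[0,0,0],"slide":[0,0,0],"gripper":0.4},{"twist":[0,0,0],"slide":[0,0,0],"gripper":0.4},{"twist":[0,0,0],"slide":[0,0,0],"gripper":0.4},{"twist":[0,0,0],"slide":[0,0,0],"gripper":0.4},{"twist":[0,0,0],"slide":[0,0,0],"gripper":0.4},{"twist":[0,0,0],"slide":[0,0,0],"gripper":0.4}]' 60
```

```text
clock: 5.15
eef_pos: [504.2, 231.0, 30.5]
eef_rot: [[0.126, 0.992, -0.0], [0.992, -0.126, -0.0], [-0.0, -0.0, -1.0]]
ft_force: [0.1, -0.7, -0.4]
grip_width: 85.6
grip_force: 0.0
clock: 5.98
eef_pos: [504.6, 232.4, 5.6]
eef_rot: [[0.125, 0.992, 0.0], [0.992, -0.125, 0.0], [0.0, 0.0, -1.0]]
ft_force: [-0.0, 0.2, 0.3]
grip_width: 34.3
grip_force: 0.0
```

```bash
python3 -m handwheel '[{"twist":[0,0,0],"slide":[0,0,0.1],"gripper":0.38},{"twist":[0,0,0],"slide":[0,0,0],"gripper":0.2},{"twist":[0,0,0],"slide":[0,0,0],"gripper":0},{"twist":[0,0,0],"slide":[0,0,0],"gripper":0},{"twist":[0,0,0],"slide":[0,0,0],"gripper":0},{"twist":[0,0,0],"slide":[0,0,0],"gripper":0}]' 70
python3 -m handwheel '[{"twist":[0,0,0],"slide":[0,0,-0.3],"gripper":0},{"twist":[0,0,0],"slide":[0,0,-0.8],"gripper":0},{"twist":[0,0,0],"slide":[0,0,-1],"gripper":0},{"twist":[0,0,0],"slide":[0,0,-1],"gripper":0},{"twist":[0,0,0],"slide":[0,0,-1],"gripper":0},{"twist":[0,0,0],"slide":[0,0,-1],"gripper":0},{"twist":[0,0,0],"slide":[0,0,-1],"gripper":0},{"twist":[0,0,0],"slide":[0,0,-0.5],"gripper":0},{"twist":[0,0,0],"slide":[0,0,0],"gripper":0}]'
```

```text
clock: 6.48
eef_pos: [504.6, 232.4, 3.5]
eef_rot: [[0.125, 0.992, 0.0], [0.992, -0.125, 0.0], [0.0, 0.0, -1.0]]
ft_force: [-1.8, 0.6, 4.0]
grip_width: 28.0
grip_force: 68.9
clock: 7.23
eef_pos: [505.8, 232.6, 137.4]
eef_rot: [[0.125, 0.992, 0.004], [0.992, -0.125, 0.001], [0.001, 0.004, -1.0]]
ft_force: [-0.4, 0.3, -3.2]
grip_width: 28.1
grip_force: 69.4
```

```bash
python3 -m handwheel '[{"twist":[0,0,0],"slide":[-0.5,0.04,0],"gripper":0},{"twist":[0,0,0],"slide":[-1,0.08,0],"gripper":0},{"twist":[0,0,0],"slide":[-1,0.08,0],"gripper":0},{"twist":[0,0,0],"slide":[-1,0.08,0],"gripper":0},{"twist":[0,0,0],"slide":[-1,0.08,0],"gripper":0},{"twist":[0,0,0],"slide":[-1,0.08,0],"gripper":0},{"twist":[0,0,0],"slide":[-1,0.08,0],"gripper":0},{"twist":[0,0,0],"slide":[-1,0.08,0],"gripper":0},{"twist":[0,0,0],"slide":[-1,0.08,0],"gripper":0},{"twist":[0,0,0],"slide":[-1,0.08,0],"gripper":0}]'
python3 -m handwheel '[{"twist":[0,0,0],"slide":[-1,0.08,0],"gripper":0},{"twist":[0,0,0],"slide":[-1,0.08,0],"gripper":0},{"twist":[0,0,0],"slide":[-1,0.08,0],"gripper":0},{"twist":[0,0,0],"slide":[-1,0.08,0],"gripper":0},{"twist":[0,0,0],"slide":[-1,0.08,0],"gripper":0},{"twist":[0,0,0],"slide":[-1,0.08,0],"gripper":0},{"twist":[0,0,0],"slide":[-0.9,0.08,0],"gripper":0},{"twist":[0,0,0],"slide":[-0.5,0,0],"gripper":0}]'
python3 -m handwheel '[{"twist":[0,0,-0.9],"slide":[0,0,0],"gripper":0},{"twist":[0,0,-0.9],"slide":[0,0,0],"gripper":0},{"twist":[0,0,-0.9],"slide":[0,0,0],"gripper":0},{"twist":[0,0,-0.9],"slide":[0,0,0],"gripper":0},{"twist":[0,0,0],"slide":[0,0,0],"gripper":0},{"twist":[0,0,0],"slide":[0,0,0],"gripper":0}]'
python3 - <<'E'
from w import *
s=wrist("w2"); s=snapshot("scene"); cv2.imwrite("pics/s2.png",cv2.resize(s["pixels"][130:270,290:490,::-1],None,fx=4,fy=4)); pickle.dump(s,open("s2.pkl","wb"))
s=snapshot("top"); pickle.dump(s,open("t2.pkl","wb"))
E
```

```text
clock: 8.07
eef_pos: [494.0, 40.5, 133.1]
eef_rot: [[0.125, 0.992, -0.004], [0.992, -0.125, 0.0], [-0.0, -0.004, -1.0]]
ft_force: [1.0, 0.1, -3.1]
grip_width: 27.7
grip_force: 69.4
clock: 8.73
eef_pos: [486.9, -108.2, 133.4]
eef_rot: [[0.126, 0.992, -0.003], [0.992, -0.126, 0.001], [0.0, -0.003, -1.0]]
ft_force: [-0.0, 0.2, -4.6]
grip_width: 28.0
grip_force: 69.4
clock: 9.23
eef_pos: [487.6, -106.0, 134.2]
eef_rot: [[-0.247, 0.969, -0.002], [0.969, 0.247, 0.001], [0.001, -0.002, -1.0]]
ft_force: [0.1, -0.1, -3.3]
grip_width: 27.7
grip_force: 69.4
```

View pics/w2.png

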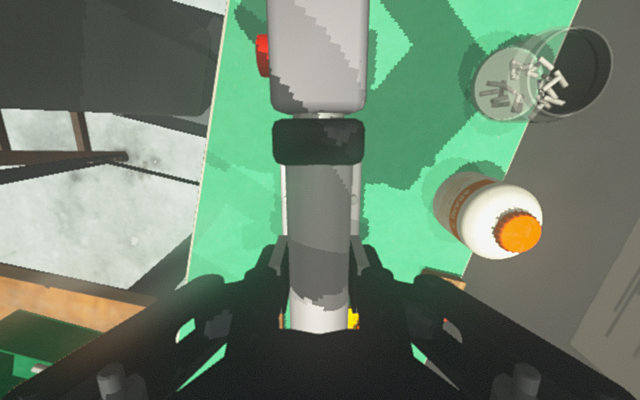

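View pics/s2.png

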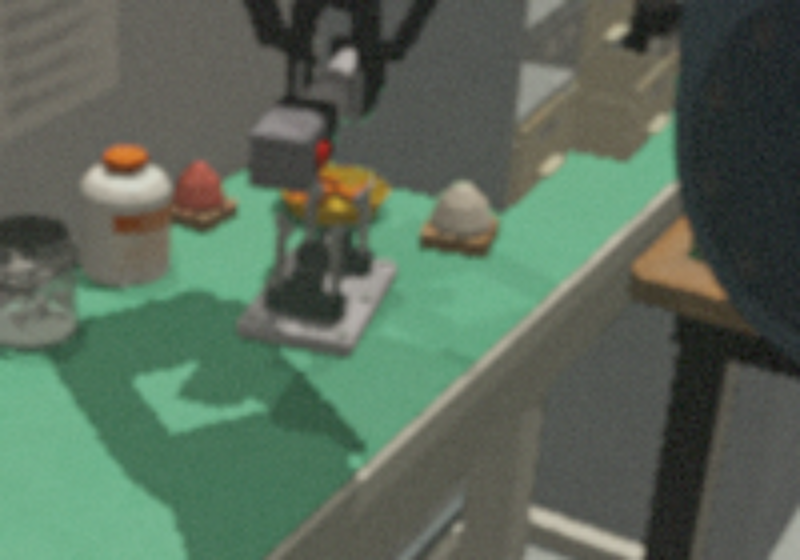

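The wrist view shows the pole held along the tool's x axis, with the head at (318,60), collar at (318,142) and button at (263,55). The cradle clips peek out on both sides at columns 285 and 356. The scene view shows the pole level above the cradle.

```bash
python3 - <<'E'
from w import *
s=pickle.load(open("w2.pkl","rb")); P=cloud(s); T=(P-s["pos"])@s["rot"]; ok=s["z_map"]>0; v,u=np.mgrid[0:400,0:640]
hsv=cv2.cvtColor(s["pixels"],cv2.COLOR_RGB2HSV)
m=ok&(v<330)&(u>260)&(u<380)&(P[...,2]>120)&(P[...,2]<180)
for a,b in ((0,110),(120,165),(175,235),(235,300),(300,325)):
    k=m&(v>=a)&(v<b); Q=T[k]; print(a,"toolx %.0f..%.0f y %.1f..%.1f zworld p90 %.1f"%(*np.percentile(Q[:,0],[2,98]),*np.percentile(Q[:,1],[2,98]),np.percentile(P[k][:,2],92)))
k=ok&(P[...,2]>5)&(P[...,2]<100)&(abs(P[...,0]-490)<60)&(P[...,1]>-175)&(P[...,1]<-35)
for a,b in ((5,20),(20,60),(60,85)):
    kk=k&(P[...,2]>a)&(P[...,2]<b)&~((hsv[...,0]>60)&(hsv[...,0]<95)&(hsv[...,1]>80))
    for sd in (u<320,u>=320):
        Q=P[kk&sd]; 
        if len(Q): print(a,len(Q),Q.min(0).round(1),Q.max(0).round(1),T[kk&sd].min(0).round(1),T[kk&sd].max(0).round(1))
# top view again: clip + plate
for f in ("top0.pkl","s2.pkl"):
    s=pickle.load(open(f,"rb")); P=cloud(s); hsv=cv2.cvtColor(s["pixels"],cv2.COLOR_RGB2HSV)
    k=(s["z_map"]>0)&(abs(P[...,0]-490)<60)&(abs(P[...,1]+109)<75)&~((hsv[...,0]>60)&(hsv[...,0]<95)&(hsv[...,1]>80))
    for a,b in ((6,18),(60,85)):
        Q=P[k&(P[...,2]>a)&(P[...,2]<b)]; c=np.radians(14.3); y=(Q[:,:2]-[490.5,-108.7])@np.array([[np.cos(c),-np.sin(c)],[np.sin(c),np.cos(c)]])
        print(f,a,rect(Q),len(Q),np.percentile(y,[2,98],axis=0).round(1).tolist())
        if a==60:
            for g in (y[:,1]>0,y[:,1]<0): print("   clip x,y ranges",np.percentile(y[g],[3,97],axis=0).round(1).tolist())
E
```

```text
0 toolx 73..106 y -19.3..17.5 zworld p90 166.1
120 toolx 52..68 y -15.8..17.4 zworld p90 166.1
175 toolx 21..46 y -12.9..14.7 zworld p90 162.7
235 toolx -10..20 y -22.8..25.4 zworld p90 171.4
300 toolx -27..-2 y -14.6..16.6 zworld p90 171.2
5 339 [ 446.7 -153.4    6.5] [467.2 -85.9  14.3] [-40.1 -35.4 120. ] [ 29.4 -30.1 127.7]
5 615 [ 512.1 -136.2    7.3] [536.  -64.9  14.8] [-39.9  31.6 119.3] [ 32.1  40.7 126.8]
60 17 [501.6 -73.7  75.1] [504.6 -63.   78.4] [27.1 24.1 55.8] [38.2 24.6 59.1]
top0.pkl 6 [ 490.6 -109.4   76.2  124.5   14.3] 1294 [[-37.1, -60.5], [36.5, 59.7]]
top0.pkl 60 [ 490.6 -109.1   43.4   85.5   13.9] 156 [[-21.2, -42.5], [21.4, 41.9]]
   clip x,y ranges [[-20.6, 27.3], [21.3, 42.1]]
   clip x,y ranges [[-21.1, -42.7], [21.0, -28.1]]
s2.pkl 6 [ 487.6 -108.7   75.4  122.5   14.2] 416 [[-39.7, -54.5], [33.5, 60.4]]
s2.pkl 60 [ 487.7 -109.2   42.9   87.8   12.5] 92 [[-23.0, -40.7], [18.5, 42.3]]
   clip x,y ranges [[-22.9, 25.3], [18.7, 42.5]]
   clip x,y ranges [[-22.9, -42.6], [17.4, -26.9]]
```

```bash
python3 -m handwheel '[{"twist":[0,0,0],"slide":[-0.14,0.1,0.3],"gripper":0},{"twist":[0,0,0],"slide":[0,0,0.8],"gripper":0},{"twist":[0,0,0],"slide":[0,0,0.9],"gripper":0},{"twist":[0,0,0],"slide":[0,0,0.8],"gripper":0},{"twist":[0,0,0],"slide":[0,0,0.4],"gripper":0},{"twist":[0,0,0],"slide":[0,0,0.2],"gripper":0},{"twist":[0,0,0],"slide":[0,0,0],"gripper":0},{"twist":[0,0,0],"slide":[0,0,0],"gripper":0}]' 100
python3 -m handwheel '[{"twist":[0,0,0],"slide":[0,0,0.1],"gripper":0},{"twist":[0,0,0],"slide":[0,0,0.1],"gripper":0},{"twist":[0,0,0],"slide":[0,0,0.1],"gripper":0},{"twist":[0,0,0],"slide":[0,0,0],"gripper":0}]'
```

```text
clock: 10.05
eef_pos: [491.6, -108.8, 67.7]
eef_rot: [[-0.249, 0.968, 0.0], [0.968, 0.249, -0.0], [-0.0, 0.0, -1.0]]
ft_force: [0.2, 0.4, -2.8]
grip_width: 27.3
grip_force: 98.9
clock: 10.38
eef_pos: [491.0, -109.2, 61.8]
eef_rot: [[-0.249, 0.968, -0.0], [0.968, 0.249, -0.001], [-0.001, -0.001, -1.0]]
ft_force: [-4.0, -2.1, 1.3]
grip_width: 26.9
grip_force: 99.7
```

```bash
python3 -m handwheel '[{"twist":[0,0,0],"slide":[0,-0.06,0],"gripper":0},{"twist":[0,0,0],"slide":[0,0,0.1],"gripper":0},{"twist":[0,0,0],"slide":[0,0,0.1],"gripper":0},{"twist":[0,0,0],"slide":[0,0,0],"gripper":0}]'
python3 -m handwheel '[{"twist":[0,0,0],"slide":[0,0,0.1],"gripper":0},{"twist":[0,0,0],"slide":[0,0,0.1],"gripper":0},{"twist":[0,0,0],"slide":[0,0,0.1],"gripper":0},{"twist":[0,0,0],"slide":[0,0,0],"gripper":0}]'
```

```text
clock: 10.72
eef_pos: [490.7, -109.6, 58.1]
eef_rot: [[-0.249, 0.968, 0.002], [0.968, 0.249, -0.001], [-0.002, 0.001, -1.0]]
ft_force: [-3.2, -1.0, 3.8]
grip_width: 27.0
grip_force: 99.9
clock: 11.05
eef_pos: [490.2, -109.2, 51.2]
eef_rot: [[-0.249, 0.968, 0.001], [0.968, 0.249, -0.0], [-0.001, 0.001, -1.0]]
ft_force: [-0.4, -1.8, -0.5]
grip_width: 27.2
grip_force: 99.4
```

```bash
python3 -m handwheel '[{"twist":[0,0,0],"slide":[0,0,0.1],"gripper":0},{"twist":[0,0,0],"slide":[0,0,0.1],"gripper":0},{"twist":[0,0,0],"slide":[0,0,0.1],"gripper":0},{"twist":[0,0,0],"slide":[0,0,0.1],"gripper":0},{"twist":[0,0,0],"slide":[0,0,0],"gripper":0},{"twist":[0,0,0],"slide":[0,0,0],"gripper":0}]'
```

```text
clock: 11.55
eef_pos: [489.4, -108.3, 42.4]
eef_rot: [[-0.249, 0.968, -0.001], [0.968, 0.249, 0.001], [0.001, -0.001, -1.0]]
ft_force: [1.2, 0.8, -7.5]
grip_width: 27.1
grip_force: 99.1
```

```bash
python3 -m handwheel '[{"twist":[0,0,0],"slide":[0,0,0.1],"gripper":0},{"twist":[0,0,0],"slide":[0,0,0],"gripper":0},{"twist":[0,0,0],"slide":[0,0,0],"gripper":0}]'
python3 -m handwheel '[{"twist":[0,0,0],"slide":[0,0,0.05],"gripper":0},{"twist":[0,0,0],"slide":[0,0,0],"gripper":0},{"twist":[0,0,0],"slide":[0,0,0],"gripper":0}]'
```

```text
clock: 11.8
eef_pos: [489.9, -108.9, 41.2]
eef_rot: [[-0.249, 0.968, -0.0], [0.968, 0.249, 0.0], [0.0, -0.0, -1.0]]
ft_force: [-0.2, 0.1, -5.4]
grip_width: 27.2
grip_force: 99.5
clock: 12.05
eef_pos: [490.2, -109.1, 40.6]
eef_rot: [[-0.249, 0.968, 0.001], [0.968, 0.249, -0.0], [-0.001, 0.0, -1.0]]
ft_force: [-1.2, -0.6, -1.9]
grip_width: 27.3
grip_force: 99.9
```

```bash
python3 -m handwheel '[{"twist":[0,0,0],"slide":[0,0,0.05],"gripper":0},{"twist":[0,0,0],"slide":[0,0,0],"gripper":0},{"twist":[0,0,0],"slide":[0,0,0],"gripper":0.7},{"twist":[0,0,0],"slide":[0,0,0],"gripper":0.7},{"twist":[0,0,0],"slide":[0,0,0],"gripper":0.7},{"twist":[0,0,0],"slide":[0,0,0],"gripper":0.7},{"twist":[0,0,0],"slide":[0,0,0],"gripper":0.7}]'
python3 -m handwheel '[{"twist":[0,0,0],"slide":[0,0,-0.5],"gripper":0.75},{"twist":[0,0,0],"slide":[0,0,-1],"gripper":0.75},{"twist":[0,0,0],"slide":[0,0,-1],"gripper":0.75},{"twist":[0,0,0],"slide":[0,0,-1],"gripper":0.75},{"twist":[0,0,0],"slide":[0,0,-1],"gripper":0.75},{"twist":[0,0,0],"slide":[0,0,-1],"gripper":0.75},{"twist":[0,0,0],"slide":[0,0,-0.4],"gripper":0.75},{"twist":[0,0,0],"slide":[0,0,0],"gripper":0.75},{"twist":[0,0,0],"slide":[0,0,0],"gripper":0.75}]'
cat > meas.py <<'E'
from w import *
import sys
n=sys.argv[1]; s=wrist(n); P=cloud(s); T=(P-s["pos"])@s["rot"]; ok=s["z_map"]>0
hsv=cv2.cvtColor(s["pixels"],cv2.COLOR_RGB2HSV)
near=ok&(abs(P[...,0]-485)<80)&(abs(P[...,1]+70)<160)&(P[...,2]>45)&(P[...,2]<85)&(abs(T[...,1])<32)
def show(nm,k):
    Q=T[k]
    if len(Q)>10: print(nm,len(Q),"toolx %.1f..%.1f  y %.1f..%.1f"%(*np.percentile(Q[:,0],[2,98]),*np.percentile(Q[:,1],[2,98])),"world med",np.median(P[k],0).round(1),"ztop %.1f"%np.percentile(P[k][:,2],92))
show("red",near&((hsv[...,0]<8)|(hsv[...,0]>172))&(hsv[...,1]>120))
for a in range(-100,160,10): show("slice %d"%a,near&(T[...,0]>=a)&(T[...,0]<a+10))
E
python3 meas.py w3
```

```text
clock: 12.63
eef_pos: [490.1, -108.9, 39.3]
eef_rot: [[-0.249, 0.968, 0.0], [0.968, 0.249, -0.0], [-0.0, 0.0, -1.0]]
ft_force: [-0.5, -0.2, 0.1]
grip_width: 59.9
grip_force: 0.0
clock: 13.38
eef_pos: [490.0, -108.9, 157.4]
eef_rot: [[-0.249, 0.968, 0.001], [0.968, 0.249, -0.0], [-0.0, 0.001, -1.0]]
ft_force: [-0.2, -0.3, -0.2]
grip_width: 63.9
grip_force: 0.0
red 94 toolx 86.0..99.0  y -22.6..-18.6 world med [447.  -24.7  60.1] ztop 61.2
slice -80 192 toolx -75.7..-70.1  y -16.4..16.6 world med [ 508.3 -179.2   71.6] ztop 72.6
slice -70 404 toolx -69.9..-60.2  y -17.1..17.4 world med [ 506.5 -171.9   71.8] ztop 73.0
slice -60 554 toolx -59.7..-50.2  y -16.5..17.5 world med [ 504.6 -162.    69.4] ztop 72.3
slice -50 369 toolx -49.8..-40.1  y -19.5..20.4 world med [ 501.4 -152.1   68.1] ztop 74.3
slice -40 574 toolx -39.7..-30.2  y -20.4..21.9 world med [ 499.5 -142.6   68.9] ztop 77.0
slice -30 571 toolx -29.8..-20.3  y -19.3..20.5 world med [ 496.7 -133.1   67.3] ztop 73.1
slice -20 359 toolx -19.7..-10.2  y -13.4..14.6 world med [ 494.6 -123.2   67.2] ztop 69.0
slice -10 379 toolx -
[... 393 characters left out ...]
8.7] ztop 76.9
slice 40 581 toolx 40.1..49.5  y -19.0..20.6 world med [479.7 -65.4  67.6] ztop 73.6
slice 50 562 toolx 50.2..59.5  y -16.5..16.8 world med [476.7 -55.5  71.5] ztop 72.7
slice 60 576 toolx 60.2..69.9  y -16.3..16.7 world med [474.2 -46.3  71.2] ztop 72.6
slice 70 642 toolx 70.6..79.9  y -16.8..17.2 world med [471.5 -36.   71.4] ztop 72.6
slice 80 711 toolx 80.5..89.7  y -21.4..17.6 world med [468.1 -26.7  71.7] ztop 72.9
slice 90 799 toolx 90.3..99.9  y -22.5..16.8 world med [464.7 -17.4  71.7] ztop 72.9
slice 100 719 toolx 100.5..109.9  y -16.9..17.3 world med [464.   -7.2  71.7] ztop 73.0
slice 110 318 toolx 110.1..115.2  y -16.0..17.0 world med [462.9   0.   71.1] ztop 72.5
```

View pics/w3.png

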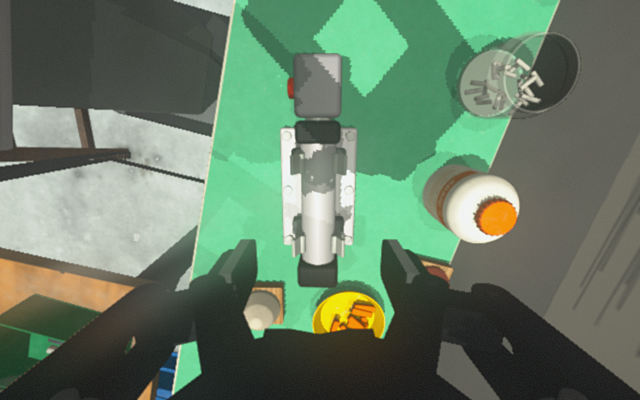

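The wrist view shows the tube down in both clips, with the head at (318,85), button at (292,88) and cap at (318,273). The end tops are 72.7 mm high at both ends, so the axis is at 55 mm and fully seated. Next is the head.

```bash
python3 -m handwheel '[{"twist":[0,0,0],"slide":[0.6,0,0],"gripper":0.75},{"twist":[0,0,0],"slide":[1,0.015,0],"gripper":0.75},{"twist":[0,0,0],"slide":[1,0,0],"gripper":0.75},{"twist":[0,0,0],"slide":[1,0,0],"gripper":0.75},{"twist":[0,0,0],"slide":[0.7,0,0],"gripper":0.75},{"twist":[0,0,0],"slide":[0.3,0,0.4],"gripper":0.75},{"twist":[0,0,0],"slide":[0,0,0.8],"gripper":0.75},{"twist":[0,0,0],"slide":[0,0,0.8],"gripper":0.75},{"twist":[0,0,0],"slide":[0,0,0.3],"gripper":0.75},{"twist":[0,0,0],"slide":[0,0,0],"gripper":0.75}]' 40
python3 meas.py w4 | grep -v "slice -"
```

```text
clock: 14.27
eef_pos: [465.3, -19.1, 108.7]
eef_rot: [[-0.249, 0.968, -0.005], [0.968, 0.249, 0.002], [0.003, -0.005, -1.0]]
ft_force: [-0.1, -0.8, 0.7]
grip_width: 64.0
grip_force: 0.0
red 77 toolx -6.3..3.8  y -21.0..-16.7 world med [447.2 -24.5  60.3] ztop 61.2
slice 0 854 toolx 0.1..9.7  y -20.3..19.0 world med [464.1 -14.2  71.6] ztop 72.8
slice 10 844 toolx 10.2..19.8  y -15.0..19.4 world med [463.3  -3.9  71.6] ztop 72.7
slice 20 565 toolx 20.2..22.2  y -13.5..18.5 world med [462.2   2.6  63.3] ztop 71.0
```

```bash
python3 -m handwheel '[{"twist":[0,0,0],"slide":[0,0.06,0.5],"gripper":0.75},{"twist":[0,0,0],"slide":[0,0,0],"gripper":0.75},{"twist":[0,0,0],"slide":[0,0,0],"gripper":0.75}]'
python3 meas.py w5 | grep -v "slice -"
```

```text
clock: 14.57
eef_pos: [468.5, -19.5, 101.1]
eef_rot: [[-0.249, 0.968, -0.0], [0.968, 0.249, 0.0], [0.0, -0.0, -1.0]]
ft_force: [1.3, -0.6, -0.7]
grip_width: 64.1
grip_force: 0.0
red 43 toolx -6.0..1.9  y -23.9..-20.1 world med [447.8 -26.9  60.2] ztop 61.4
slice 0 939 toolx 0.2..9.8  y -23.4..15.9 world med [464.  -15.5  71.6] ztop 72.8
slice 10 882 toolx 10.2..19.8  y -18.1..15.7 world med [463.7  -5.2  71.7] ztop 72.8
slice 20 760 toolx 20.2..23.5  y -16.7..15.5 world med [462.4   2.3  66.3] ztop 71.4
```

```bash
python3 -m handwheel '[{"twist":[0,0,0],"slide":[0.03,-0.06,0.4],"gripper":0.75},{"twist":[0,0,0],"slide":[0,0,0.8],"gripper":0.75},{"twist":[0,0,0],"slide":[0,0,0.9],"gripper":0.75},{"twist":[0,0,0],"slide":[0,0,0.8],"gripper":0.75},{"twist":[0,0,0],"slide":[0,0,0.45],"gripper":0.75},{"twist":[0,0,0],"slide":[0,0,0],"gripper":0.75},{"twist":[0,0,0],"slide":[0,0,0],"gripper":0.55},{"twist":[0,0,0],"slide":[0,0,0],"gripper":0.55}]' 40
python3 -m handwheel '[{"twist":[0,0,0],"slide":[0,0,0],"gripper":0.5},{"twist":[0,0,0],"slide":[0,0,0],"gripper":0.4},{"twist":[0,0,0],"slide":[0,0,0],"gripper":0.2},{"twist":[0,0,0],"slide":[0,0,0],"gripper":0},{"twist":[0,0,0],"slide":[0,0,0],"gripper":0},{"twist":[0,0,0],"slide":[0,0,0],"gripper":0}]'
```

```text
clock: 15.28
eef_pos: [467.8, -19.3, 35.0]
eef_rot: [[-0.249, 0.968, 0.001], [0.968, 0.249, -0.0], [-0.001, 0.001, -1.0]]
ft_force: [-0.1, -0.4, -0.9]
grip_width: 46.9
grip_force: 0.3
clock: 15.78
eef_pos: [468.0, -19.4, 35.2]
eef_rot: [[-0.249, 0.968, 0.002], [0.968, 0.249, -0.001], [-0.001, 0.001, -1.0]]
ft_force: [-2.1, 0.6, 5.8]
grip_width: 35.8
grip_force: 41.1
```

```bash
python3 -m handwheel '[{"twist":[0,0,0],"slide":[0.1,0,0],"gripper":0},{"twist":[0,0,0],"slide":[0.15,0,0],"gripper":0},{"twist":[0,0,0],"slide":[0.15,0,0],"gripper":0},{"twist":[0,0,0],"slide":[0.15,0,0],"gripper":0},{"twist":[0,0,0],"slide":[0.15,0,0],"gripper":0},{"twist":[0,0,0],"slide":[0.15,0,0],"gripper":0},{"twist":[0,0,0],"slide":[0.15,0,0],"gripper":0},{"twist":[0,0,0],"slide":[0,0,0],"gripper":0}]'
python3 -m handwheel '[{"twist":[0,0,0],"slide":[0.1,0,0],"gripper":0},{"twist":[0,0,0],"slide":[0.1,0,0],"gripper":0},{"twist":[0,0,0],"slide":[0.1,0,0],"gripper":0},{"twist":[0,0,0],"slide":[0,0,0],"gripper":0},{"twist":[0,0,0],"slide":[0,0,0],"gripper":0}]'
```

```text
clock: 16.45
eef_pos: [462.8, 0.6, 34.8]
eef_rot: [[-0.25, 0.968, 0.002], [0.968, 0.25, -0.0], [-0.001, 0.001, -1.0]]
ft_force: [0.5, 1.7, 5.8]
grip_width: 35.7
grip_force: 41.0
clock: 16.87
eef_pos: [461.3, 6.4, 34.7]
eef_rot: [[-0.25, 0.968, 0.001], [0.968, 0.25, 0.0], [-0.0, 0.001, -1.0]]
ft_force: [-0.2, 0.6, 5.6]
grip_width: 35.4
grip_force: 41.0
```

```bash
python3 -m handwheel '[{"twist":[0,0,0],"slide":[0.1,0,0],"gripper":0},{"twist":[0,0,0],"slide":[0.1,0,0],"gripper":0},{"twist":[0,0,0],"slide":[0,0,0],"gripper":0},{"twist":[0,0,0],"slide":[0,0,0],"gripper":0}]'
python3 -m handwheel '[{"twist":[0,0,0],"slide":[0.1,0,0],"gripper":0},{"twist":[0,0,0],"slide":[0,0,0],"gripper":0},{"twist":[0,0,0],"slide":[0,0,0],"gripper":0}]'
python3 meas.py w6
```

```text
clock: 17.2
eef_pos: [460.1, 10.1, 34.6]
eef_rot: [[-0.25, 0.968, 0.001], [0.968, 0.25, -0.0], [-0.0, 0.001, -1.0]]
ft_force: [0.5, -0.4, 5.8]
grip_width: 35.7
grip_force: 41.0
clock: 17.45
eef_pos: [459.7, 11.7, 34.5]
eef_rot: [[-0.25, 0.968, 0.001], [0.968, 0.25, -0.0], [-0.001, 0.001, -1.0]]
ft_force: [1.0, -2.3, 5.3]
grip_width: 36.0
grip_force: 40.9
slice -30 58 toolx -26.9..-20.1  y -6.2..6.4 world med [466.6 -12.8  63.8] ztop 69.5
slice -20 1459 toolx -19.5..-10.2  y -16.1..18.0 world med [464.3  -2.2  70.5] ztop 71.3
slice -10 2048 toolx -9.8..-0.2  y -18.2..20.2 world med [461.8   7.1  70.5] ztop 72.0
slice 0 2727 toolx 0.2..9.8  y -29.8..30.6 world med [458.9  16.7  70.3] ztop 72.3
slice 10 3668 toolx 10.3..19.7  y -28.2..30.0 world med [456.9  26.5  70.3] ztop 82.3
slice 20 2098 toolx 20.2..23.5  y -14.9..17.1 world med [455.   33.7  64. ] ztop 69.6
```

```bash
python3 -m handwheel '[{"twist":[0,0,0],"slide":[0.1,0,0],"gripper":0},{"twist":[0,0,0],"slide":[0,0,0],"gripper":0},{"twist":[0,0,0],"slide":[0,0,0],"gripper":0}]'
python3 -m handwheel '[{"twist":[0,0,0],"slide":[0.1,0,0],"gripper":0},{"twist":[0,0,0],"slide":[0,0,0],"gripper":0},{"twist":[0,0,0],"slide":[0,0,0],"gripper":0}]'
```

```text
clock: 17.75
eef_pos: [459.0, 13.7, 34.4]
eef_rot: [[-0.25, 0.968, 0.001], [0.968, 0.25, -0.0], [-0.0, 0.001, -1.0]]
ft_force: [1.7, -2.9, 4.8]
grip_width: 35.6
grip_force: 40.9
clock: 18.0
eef_pos: [458.3, 15.9, 34.3]
eef_rot: [[-0.25, 0.968, 0.0], [0.968, 0.25, 0.0], [0.0, 0.0, -1.0]]
ft_force: [1.0, -3.7, 4.9]
grip_width: 35.9
grip_force: 40.8
```

```bash
python3 -m handwheel '[{"twist":[0,0,0],"slide":[0,0,0],"gripper":0.55},{"twist":[0,0,0],"slide":[0,0,0],"gripper":0.75},{"twist":[0,0,0],"slide":[0,0,0],"gripper":0.75},{"twist":[0,0,0],"slide":[0,0,0],"gripper":0.75},{"twist":[0,0,0],"slide":[0,0,0],"gripper":0.75}]'
python3 -m handwheel '[{"twist":[0,0,0],"slide":[0,0,-0.5],"gripper":0.75},{"twist":[0,0,0],"slide":[0,0,-1],"gripper":0.75},{"twist":[0,0,0],"slide":[0,0,-1],"gripper":0.75},{"twist":[0,0,0],"slide":[-1,0,-1],"gripper":0.75},{"twist":[0,0,0],"slide":[-1,0,-1],"gripper":0.75},{"twist":[0,0,0],"slide":[-1,0,-1],"gripper":0.75},{"twist":[0,0,0],"slide":[-1,0,-0.4],"gripper":0.75},{"twist":[0,0,0],"slide":[-1,0,0],"gripper":0.75},{"twist":[0,0,0],"slide":[0,0,0],"gripper":0.75},{"twist":[0,0,0],"slide":[0,0,0],"gripper":0.75}]'
python3 meas.py w7; python3 -c "
from w import *
s=snapshot('top'); pickle.dump(s,open('t7.pkl','wb')); a=pickle.load(open('top0.pkl','rb'))['pixels']
cv2.imwrite('pics/cmp.png',np.vstack([cv2.resize(x[150:270,130:460,::-1],None,fx=2.3,fy=2.3) for x in (a,s['pixels'])]))
"
```

```text
clock: 18.42
eef_pos: [457.7, 16.1, 33.9]
eef_rot: [[-0.249, 0.968, -0.001], [0.968, 0.249, 0.001], [0.001, -0.001, -1.0]]
ft_force: [0.0, -0.6, -0.5]
grip_width: 64.4
grip_force: 0.0
clock: 19.25
eef_pos: [483.2, -81.7, 152.9]
eef_rot: [[-0.247, 0.969, 0.0], [0.969, 0.247, 0.0], [0.0, 0.0, -1.0]]
ft_force: [0.9, 1.0, 0.0]
grip_width: 63.9
grip_force: 0.0
red 104 toolx 94.3..107.6  y -22.7..-18.7 world med [438.4  11.1  59.8] ztop 61.2
slice -100 239 toolx -97.1..-90.2  y -16.5..16.6 world med [ 505.6 -172.1   71.7] ztop 72.7
slice -90 391 toolx -89.8..-80.2  y -17.2..17.5 world med [ 504.6 -164.1   71.9] ztop 72.8
slice -80 499 toolx -79.8..-70.2  y -16.5..17.5 world med [ 502.6 -154.8   69.1] ztop 72.2
slice -70 526 toolx -69.8..-60.2  y -20.6..21.7 world med [ 499.7 -144.6   68.9] ztop 76.9
slice -60 633 toolx -59.8..-50.3  y -19.6..20.8 world med [ 497.3 -134.9   67.6] ztop 75.2
slice -50 343 toolx -49.8..-40.2  y -13.6..14.8 world med [ 495.  -125.2   67. ] ztop 69.2
slice -40 353 toolx -39.8..-30.2  y -13.4..14.6 world med [ 492.3 -115.4   67. ] ztop 69.1
slice -30 358 toolx -2
[... 651 characters left out ...]
.6] ztop 72.5
slice 50 349 toolx 50.2..59.5  y -9.9..11.0 world med [470.3 -28.4  63.3] ztop 65.1
slice 60 381 toolx 60.1..69.9  y -9.7..11.8 world med [468.  -18.4  63.2] ztop 65.2
slice 70 439 toolx 70.6..79.7  y -12.5..14.7 world med [465.6  -8.1  63.8] ztop 69.8
slice 80 716 toolx 80.3..89.9  y -16.3..17.5 world med [462.8   0.9  71.5] ztop 72.6
slice 90 789 toolx 90.5..99.9  y -21.7..17.4 world med [458.7  10.1  71.6] ztop 72.8
slice 100 837 toolx 100.1..109.8  y -21.8..17.1 world med [455.8  19.7  71.5] ztop 72.8
slice 110 793 toolx 110.3..119.8  y -16.4..17.6 world med [455.4  30.   71.6] ztop 72.8
slice 120 200 toolx 120.0..123.4  y -15.5..16.6 world med [453.1  36.2  70.8] ztop 72.2
```

View pics/w7.png

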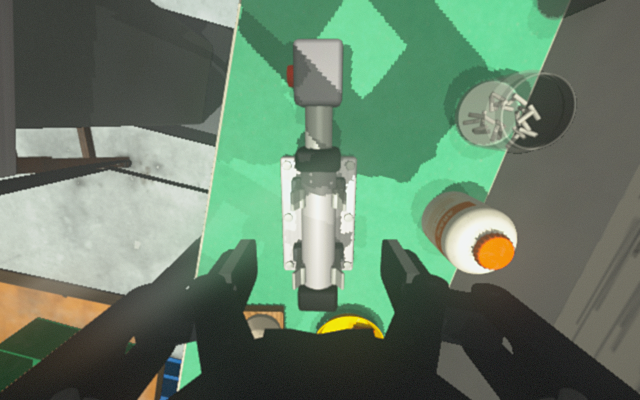

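View pics/cmp.png

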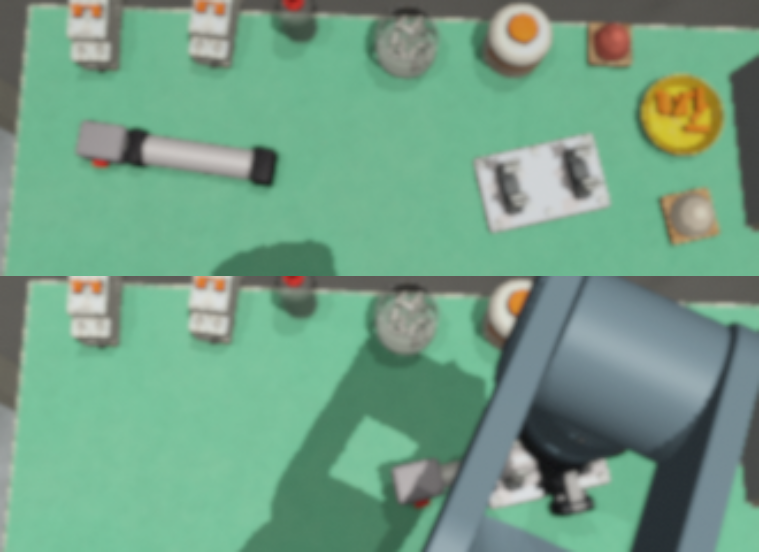

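The pole now measures 220.5 mm, up from 190.9 mm before the pull, so the head has travelled its full 30 mm. The button stands out again at (291,76), and the end tops are still at 72.7 mm, fully down in both clips. The things on the bench that I can see have not moved.

```bash
python3 -c "
from bench import *
print(job_done())"
```

```text
the job is handed in; nothing more can be done
None
```

The job is done and handed in: the pole is snapped fully down in both clips, its head is drawn out to the long setting with the button popped out, and the gripper is clear of it.

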